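# Refit an air-filter bowl

### The arm

A 6-joint arm with a two-finger parallel gripper is mounted at the origin on the work surface. World frame = base frame: x ahead of the robot, y to its left, z up, the work surface at z = 0. Lengths are in m, angles in rad, forces in N, time in s.
With the tool pointing down it reaches from about 0.35 to 0.85 m from the base axis. Payload 8.1 kg.
Tool frame: the origin (TCP) lies at the very end of the fingers, on their centre line; the grasp point (between the pads) lies 19 mm behind it; z points along the fingers, y is the direction in which the jaws open and shut (so a half turn about z gives the same grasp; the last joint's range is limited). The gripper opens to 93 mm and grips with 3 to 60 N. Pads are 15 mm wide; open, the fingers measure 128 mm over their backs; the gripper's body (75 mm by 188 mm) begins 65 mm behind the grasp point.
Start: joints at [1.11, 0.13, 1.488, -0, 1.523, -0.085], TCP at [0.22, 0.558, 0.219] pointing down, gripper open.
Joint ranges: [-2.96, 2.96], [-0.89, 2.26], [0.02, 2.5], [-1.34, 4.48], [0, 2.73], [-2.66, 2.66]. Speed limits (rad/s): [2.39, 2.39, 2.79, 3.14, 3.14, 3.14].

### API

Orientations are given as a rotation vector (axis times angle).
In Python, from plant import * gives the robot as it stands.
- The arm moves only by the tool apply_moves, never from a script. Its argument "commands" is one flat list of numbers, 7 for each row, row after row: the shift along the world's x, y, z in cm, then the turn, a rotation vector about the world's x, y, z in rad, then the finger opening in cm, from 0 to 9.3. A call has 1 to 8 rows; each row shifts and turns the pose as measured when the row begins; what a row does not reach is not made up. A row lasts 1/8 s, in which the tool goes at most 62.5 mm and 10.7 degrees, less where a joint would pass 70% of its speed; a pose out of reach is approached as far as the arm can. A call with a gripper value outside its range is refused whole. The fingers move at their own pace and stop on an object; "squeeze" is the grip in N (left out, the last holds). Time passes only in rows, so rows that do not move let the fingers close. It gives the time, the measured TCP pose, the force and the opening at its end, in the units of the state.
- read_state(): the state, without advancing time (a new reading comes with each control period).
- read_camera(name): name is "scene" or "top" or "wrist"; returns (picture, depth): 400x640x3 uint8, blue, green, red; 400x640 float32, m along the optical axis (not along the pixel's ray), 0 where there is no reading.
- camera_model(name): a dict with "intrinsics" (3x3 intrinsics, pixels), "dist_coeffs" ([k1, k2, p1, p2, k3] as OpenCV has them; the pictures are not rectified), "R" (3x3) and "t" (3): a world point X has camera coordinates R X + t. Camera axes: x right, y down, z forward; pixel columns grow to the right and rows downward; lengths in m; the calibration is good to about 2 mm. A picture is of the moment at which its call begins: read the wrist's pose just before it. camera_model takes no time and is no camera call; for the wrist camera it gives the pose at the moment of the call.
- close_job(): hands the job in, once; it reports no verdict.
Trained networks look in the newest picture that a camera, given by its name, has taken for a name from the list of things; names that differ only in an ending like _2 or _b are one class to them, and where a whole thing is asked for, a point or a joint stands for the part that bears it (a point fixed in the world has none). Each returns a list of dicts, best first, with "conf" (0 to 1); they miss things now and then, are a little off and sometimes report something else, mostly with a low value. They report only what shows in the picture. A call takes as long as a camera call.
- find_in(query, camera): "point" ([x, y, z] in m, in the coordinates of the camera as it stood for that picture, good to about 4 mm: the middle of the surface that is visible of it).
- cut_out(query, camera): "mask" (400x640 bool, what is visible of it).
- spot_point(query, camera): "point" ([x, y, z] in m, in the coordinates of the camera as it stood for that picture, good to about 4 mm: a listed point, or the origin of a listed thing).
The state is a dict: "t": time; "q": joint angles; "dq": joint speeds; "joint_torque": joint torques, N m; "tool_pos": TCP position; "orientation": TCP orientation; "force": force on the tool from outside, world axes, zero at the start; "wrist_torque": the same for the moment, N m; "opening": finger opening in m.
Only numpy, scipy, OpenCV 4.12 (cv2) and the standard library are available. Lean on these libraries where they do the work, as an engineer would, in place of code of your own. Each camera call takes 0.05 s, during which the arm holds its last target. There are 200 camera calls.

### The job

One of the three washed filter bowls on the mat has lost one of its two bayonet lugs: first put it in the small scrap basket beside the vice. Then fit one of the sound bowls to the filter head that is clamped upside down in the vice: set its lugs in the slots, push it down against the spring and turn it clockwise, seen from above, a quarter turn to its stop. Finish still holding the bowl there, pressed fully home against the spring, so that I can put the locking pin in; leave the other sound bowl standing where it is and everything else undisturbed.

Things in the scene. Friction and masses are not known exactly. Their poses are not given: they have to be found in the camera images.
- bowl_a: black air-filter bowl on the mat, mouth down: 46 mm diameter, 0.13 kg. Origin: centre of its rim (underside), z up. Round 46 mm body, grip it 20 to 86 mm up; on top a drain wing 30 x 7 mm along x, top at 105 mm. Below 10 mm a spigot, chamfered 3 mm. Sound: two steel lugs along +x and -x, 15 mm wide, out to 31 mm from the axis, 10 to 16 mm up. Either sound bowl will do.
- bowl_b: black air-filter bowl on the mat, mouth down: 46 mm diameter, 0.13 kg. Origin: centre of its rim (underside), z up. Round 46 mm body, grip it 20 to 86 mm up; on top a drain wing 30 x 7 mm along x, top at 105 mm. Below 10 mm a spigot, chamfered 3 mm. Sound: two steel lugs along +x and -x, 15 mm wide, out to 31 mm from the axis, 10 to 16 mm up. Either sound bowl will do.
- bowl_broken: black air-filter bowl on the mat, mouth down: 46 mm diameter, 0.13 kg. Origin: centre of its rim (underside), z up. Round 46 mm body, grip it 20 to 86 mm up; on top a drain wing 30 x 7 mm along x, top at 105 mm. Below 10 mm a spigot, chamfered 3 mm. Damaged: one such lug on +x (15 mm wide, out to 31 mm, 10 to 16 mm up), the one on -x torn off.
- mat: grey rubber mat 270 x 230 mm, 3 mm thick, fixed to the bench, on which the three bowls and a spare element stand, at least 90 mm apart between centres. Origin: centre of its underside.
- scrap_basket: small black perforated basket right (-y) of the vice, 190 mm (x) by 150 mm (y) outside, 60 mm high, walls and floor 4 mm, open on top, empty, fixed. Not the two larger baskets of castings along the bench's far edge. Origin: centre of its underside.
- vice: blue machine vice bolted to the bench, carrying the filter head; it spans 130 mm to -x and 98 mm to +x of its origin, 125 mm wide (y), jaws up to 55 mm high. Origin: on the bench under the head's axis.
- filter_head: aluminium head upside down in the vice, fixed: a round 80 mm bell, mouth up, rim 94 mm above the bench. Origin: mouth centre in the rim plane, z up. Bore 48.4 mm; two slots (notches) 20 mm wide along +x and -x out to 33.8 mm from the axis. Below the 6 mm flange a 10 mm high chamber lets lugs turn; stops block counter-clockwise and end the clockwise turn (from above) at 80 degrees (1.40 rad).
- mouth (a point): mouth centre in the rim plane, z up, axes as the head's. A bowl fully home (lugs on the chamber floor) has its origin 26 mm below this; its lugs clear the flange to turn once it is over 22 mm below; let go when turned, the spring lifts it back to 22 mm below: not home.
- seal_ring (a joint): spring-loaded rubber seal ring down in the mouth, its top 14 mm below the rim when free. Value: metres pressed down, 0 free, 0.012 under a bowl fully home. Pushes up with 5 N when first touched, 14 N with the bowl home (750 N/m).
- element: spare white filter element, upright cylinder 28 mm in diameter, 52 mm high, loose on the mat among the bowls; not needed. Origin: centre of its underside.
- spanner: steel spanner 150 mm long lying on the bench near the robot, loose; not needed. Origin under its middle, x along it.
- brush: brush 170 mm long with a wooden handle lying on the bench near the robot, loose; not needed. Origin under its middle, x along it.
- locking_pin: steel locking pin with a pull ring, 60 mm long, 9 mm high, lying beyond the vice, loose; it is for the fitter, leave it. Origin on the bench near its middle.
- casting: rough aluminium casting tree about 90 x 75 mm, 16 mm high, lying loose beyond the vice; not needed. Origin under its middle.
- grinder: pencil air grinder 165 mm long, 25 mm thick, lying loose beyond the scrap basket; not needed. Origin under its middle, x along it.
- mould_block: grey rough cylindrical mould block 70 mm in diameter and 70 mm high, loose beyond the vice; not needed. Origin: centre of its underside.
- grease_jar: white jar with a steel lid, 56 mm in diameter and 55 mm high, loose to the left (+y) of the mat; not needed. Origin: centre of its underside.

How it is judged:
By the outcome, as a careful person would: the job done as asked, in the order asked, and still so for the second after the job is handed in, while the arm keeps its last pose, push and grip.
It also fails if it takes over 64 s, if anything falls off the work surface, if the arm or the gripper's body presses on something with over 40 N, if the wrist force passes 120 N, or if a joint passes its speed limit or range.

## Working session

There is one attempt and no reset: what is moved stays moved. The work goes in short steps, Python scripts to look and compute and a tool call to move; the robot and the scene stay as the last step left them, time stands still between calls to the robot, and variables do not carry over. Pictures are saved under pics/ and viewed, about 8 in all and at most 12, crops included, and the job is handed in when it is done.

Besides the shell and the picture viewer there is one more tool, called after "Call:" by a JSON object that holds its "method" and its "body", one argument or row to a line. apply_moves: Moves the arm, as the interface text tells. Its arguments: {"type":"object","properties":{"commands":{"type":"array"},"squeeze":{"type":"number"}},"required":["commands"]}

```bash
ls; mkdir -p pics; cat > h.py <<'E'
from plant import *
import numpy as np, cv2
from scipy.spatial.transform import Rotation as Rn
def w(cam,p,m=None):
    m=m or camera_model(cam); return np.array(m["R"]).T@(np.array(p)-np.array(m["t"]))
def cloud(cam,depth,m=None,mask=None):
    m=m or camera_model(cam)
    vv,uu=np.nonzero((depth>0)&(mask if mask is not None else True))
    uv=np.stack([uu,vv],1).astype(np.float64)
    n=cv2.undistortPoints(uv[:,None],np.array(m["intrinsics"],float),np.array(m["dist_coeffs"],float))[:,0]
    z=depth[vv,uu]; P=np.c_[n*z[:,None],z]
    return (P-np.array(m["t"]))@np.array(m["R"]),uu,vv
def pix(cam,X,m=None):
    m=m or camera_model(cam); 
    return cv2.projectPoints(np.array(X,float).reshape(-1,1,3),cv2.Rodrigues(np.array(m["R"],float))[0],np.array(m["t"],float),np.array(m["intrinsics"],float),np.array(m["dist_coeffs"],float))[0][:,0]
E
python3 - <<'E'
from h import *
s=read_state(); print({k:np.round(v,3) for k,v in s.items()})
for c in ["top","scene"]:
    im,d=read_camera(c); cv2.imwrite(f"pics/{c}.png",im); np.save(f"{c}.npy",d)
    print(c, w(c,[0,0,0]))
    for q in ["bowl_a","bowl_broken","scrap_basket","filter_head","mouth","element","mat","vice"]:
        for r in spot_point(q,c)[:4]: print(q,np.round(w(c,r["point"]),4),round(r["conf"],2))
E
```

```text
pics
{'t': np.float64(0.0), 'q': array([ 1.11 ,  0.131,  1.489,  0.   ,  1.523, -0.085]), 'dq': array([-0.001,  0.002, -0.   ,  0.   , -0.   ,  0.001]), 'joint_torque': array([-2.0000e-03, -5.5984e+01, -4.9176e+01,  7.7000e-02,  3.5000e-02,
       -0.0000e+00]), 'tool_pos': array([0.22 , 0.558, 0.218]), 'orientation': array([-5.870e-01, -3.086e+00,  3.000e-03]), 'force': array([-0.126, -0.192,  0.203]), 'wrist_torque': array([-0.035, -0.021,  0.03 ]), 'opening': np.float64(0.093)}
top [0.3059719  0.06807257 1.35784622]
bowl_a [0.4261 0.2614 0.003 ] 0.7
bowl_a [0.5474 0.2273 0.0028] 0.55
bowl_broken [0.5186 0.354  0.0037] 0.55
scrap_basket [ 0.5212 -0.3128  0.0019] 0.56
scrap_basket [ 0.7216 -0.3403 -0.0008] 0.38
filter_head [ 0.5819 -0.0068  0.0934] 0.91
mouth [ 0.5846 -0.0029  0.0911] 0.7
mouth [ 5.483e-01  2.296e-01 -4.000e-04] 0.62
mouth [ 0.5985  0.5083 -0.0012] 0.53
element [6.168e-01 3.448e-01 3.000e-04] 0.7
element [ 0.778   0.1234 -0.0034] 0.38
mat [0.5068 0.3016 0.0008] 0.91
mat [ 7.168e-01 -5.200e-03 -4.000e-04] 0.3
vice [ 0.5819 -0.0053  0.    ] 0.81
vice [ 0.5076  0.3025 -0.0025] 0.62
vice [ 0.5851 -0.003   0.093 ] 0.43
scene [1.27565136 0.66501098 0.94489439]
bowl_a [0.4237 0.2642 0.0034] 0.76
bowl_a [5.525e-01 2.287e-01 2.000e-04] 0.57
bowl_broken [0.512  0.3544 0.0043] 0.9
bowl_broken [ 0.7779  0.1238 -0.0018] 0.49
scrap_basket [ 0.5246 -0.3113  0.0019] 0.66
filter_head [ 0.5844 -0.0009  0.0934] 0.89
mouth [ 0.5845 -0.0043  0.0911] 0.65
element [0.6207 0.3504 0.0031] 0.59
mat [0.5115 0.3032 0.0012] 0.94
mat [0.5158 0.355  0.005 ] 0.67
mat [ 3.639e-01 -1.593e-01  1.000e-04] 0.41
vice [ 0.5821 -0.002  -0.0024] 0.73
```

```bash
python3 - <<'E'
from h import *
im=cv2.imread("pics/top.png"); s=cv2.imread("pics/scene.png")
def crop(i,c,pts,k=3,sz=(400,300),):
    p=pix(c,pts); a=p.min(0)-8; b=p.max(0)+8; a=a.astype(int).clip(0); b=b.astype(int)
    print(c,a,b); x=i[a[1]:b[1],a[0]:b[0]]; f=min(sz[0]/x.shape[1],sz[1]/x.shape[0]); print(f); x=cv2.resize(x,None,fx=f,fy=f,interpolation=cv2.INTER_CUBIC)
    o=np.zeros((sz[1],sz[0],3),np.uint8); o[:x.shape[0],:x.shape[1]]=x; return o
mat=[[x,y,z] for x in(.38,.65) for y in (.19,.41) for z in (0,.1)]
hd=[[.58+a,-.003+b,.094] for a in(-.05,.05) for b in(-.05,.05)]
o=np.vstack([np.hstack([crop(im,"top",mat),crop(s,"scene",mat)]),np.hstack([crop(im,"top",hd),cv2.resize(im,(400,300))])])
cv2.imwrite("pics/v1.png",o)
E
```

```text
top [173 176] [283 299]
2.4390243902439024
scene [324 163] [454 288]
2.4
top [317 187] [371 241]
5.555555555555555
```

View pics/v1.png

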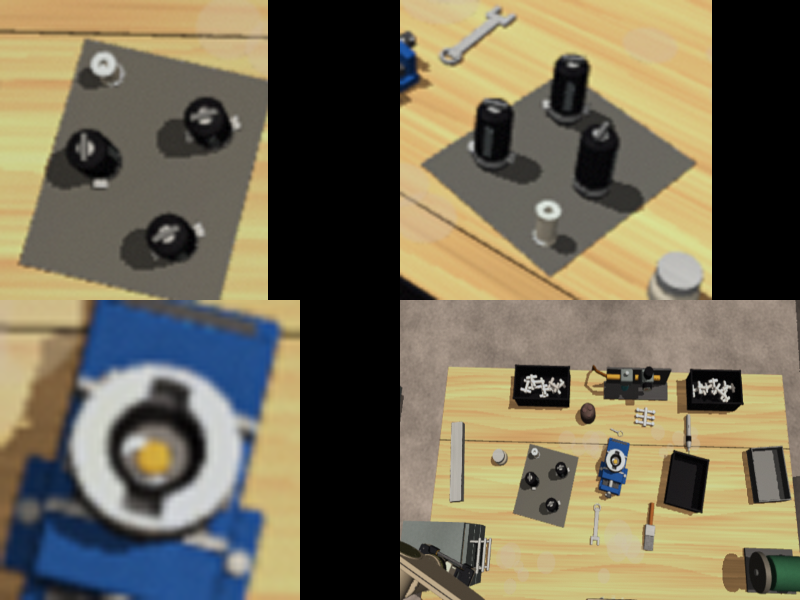

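Call:
{"method": "apply_moves", "body": {
  "commands": [4,-4,3,0,0,0,9.3,4,-4,3,0,0,0,9.3,4,-4,3,0,0,0,9.3,4,-4,3,0,0,0,9.3,4,-4,2,0,0,0,9.3,3,-3,0,0,0,0,9.3,2,-2,0,0,0,0,9.3,0,0,0,0,0,0,9.3]
}}

```text
t: 1.9
tool_pos: [0.4712, 0.303, 0.3597]
orientation: [0.583, 3.084, -0.001]
force: [-0.6, -0.4, 0.8]
opening: 0.0928
```

```bash
python3 - <<'E'
from h import *
s=read_state(); print(s["t"],s["tool_pos"],s["orientation"],s["q"])
m=camera_model("wrist"); im,d=read_camera("wrist"); cv2.imwrite("pics/w1.png",im); np.save("w1.npy",d)
import pickle; pickle.dump(m,open("w1.pkl","wb"))
print("cam",w("wrist",[0,0,0],m),w("wrist",[0,0,1],m)-w("wrist",[0,0,0],m))
for q in ["bowl_a","bowl_broken","element"]:
    for r in spot_point(q,"wrist")[:4]: print(q,np.round(w("wrist",r["point"],m),4),round(r["conf"],2))
E
```

```text
1.9 [0.47117885 0.30299802 0.35965535] [ 5.83114500e-01  3.08390724e+00 -1.34488490e-03] [ 0.48168923  0.00721039  1.36295744 -0.0026087   1.76956929 -0.71587106]
cam [0.3976551  0.3313918  0.52554997] [ 0.26648609 -0.105161   -0.95808472]
bowl_a [0.4215 0.2586 0.0005] 0.9
bowl_a [0.5479 0.2301 0.0069] 0.64
bowl_broken [0.5161 0.3509 0.0024] 0.86
bowl_broken [ 0.5845 -0.0037  0.0915] 0.6
bowl_broken [ 0.773   0.1209 -0.0011] 0.42
element [0.6131 0.3472 0.0044] 0.8
```

View pics/w1.png

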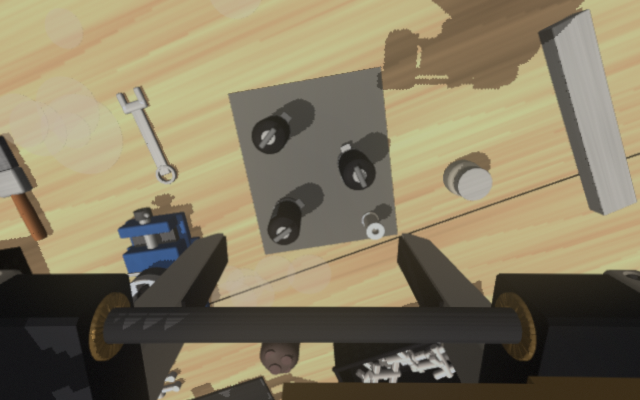

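```bash
python3 - <<'E'
from h import *
import pickle; m=pickle.load(open("w1.pkl","rb"))
im=cv2.imread("pics/w1.png"); d=np.load("w1.npy"); it=cv2.imread("pics/top.png"); dt=np.load("top.npy"); sc=cv2.imread("pics/scene.png");ds=np.load("scene.npy")
rows=[]
for c in [(.4215,.2596),(.516,.352),(.548,.229)]:
    tiles=[]
    for n,i,dd,mm in [("wrist",im,d,m),("top",it,dt,camera_model("top")),("scene",sc,ds,camera_model("scene"))]:
        P,u,v=cloud(n,dd,mm); 
        near=np.hypot(P[:,0]-c[0],P[:,1]-c[1])<.04
        t=near&(P[:,2]>.1); q=P[t]; 
        if t.sum()>4:
            C=np.cov((q-q.mean(0))[:,:2].T); ev,V=np.linalg.eigh(C); print(n,c,"wing",t.sum(),q.mean(0).round(4),np.degrees(np.arctan2(V[1,1],V[0,1])).round(1),np.sqrt(ev).round(4),"top",q[:,2].max().round(4))
        b=near&(P[:,2]>.03)&(P[:,2]<.08); print("   body",b.sum())
        # bright pixels low
        br=i[v,u].min(1)>120; l=near&br&(P[:,2]>.008)&(P[:,2]<.03); 
        if l.sum(): print("   lugpix",l.sum(),P[l].mean(0).round(4),np.degrees(np.arctan2(P[l][:,1].mean()-c[1],P[l][:,0].mean()-c[0])).round())
        p=pix(n,[c[0],c[1],.05],mm)[0].astype(int); x=i[max(0,p[1]-30):p[1]+30,p[0]-38:p[0]+38]
        tiles.append(cv2.resize(x,(260,200),interpolation=cv2.INTER_CUBIC))
    rows.append(np.hstack(tiles))
cv2.imwrite("pics/v2.png",np.vstack(rows))
E
```

```text
wrist (0.4215, 0.2596) wing 26318 [0.4317 0.264  0.4492] 178.2 [0.0106 0.0119] top 0.4695
   body 113
top (0.4215, 0.2596) wing 52 [0.4227 0.2613 0.1055] 105.5 [0.0053 0.0088] top 0.1153
   body 51
   lugpix 15 [0.4361 0.2381 0.0191] -56.0
scene (0.4215, 0.2596) wing 28 [0.4245 0.2647 0.1044] 117.4 [0.0029 0.0086] top 0.1083
   body 175
   lugpix 6 [0.4358 0.2391 0.0164] -55.0
wrist (0.516, 0.352) wing 6052 [0.4854 0.3514 0.4065] 147.3 [0.0047 0.0066] top 0.4616
   body 207
   lugpix 49 [0.4855 0.3512 0.0189] -178.0
top (0.516, 0.352) wing 54 [0.5109 0.3512 0.1049] 178.0 [0.0056 0.0086] top 0.112
   body 74
   lugpix 16 [0.4857 0.3506 0.0188] -177.0
scene (0.516, 0.352) wing 27 [0.5146 0.3564 0.1048] -176.4 [0.0023 0.0095] top 0.108
   body 192
wrist (0.548, 0.229) wing 135 [0.549  0.2285 0.1062] 106.7 [0.0025 0.0084] top 0.1096
   body 307
top (0.548, 0.229) wing 49 [0.5494 0.2274 0.1051] 111.5 [0.0038 0.0086] top 0.1148
   body 62
   lugpix 13 [0.5584 0.2018 0.0195] -69.0
scene (0.548, 0.229) wing 32 [0.5529 0.231  0.1047] 108.5 [0.0027 0.0086] top 0.1083
   body 178
   lugpix 8 [0.5598 0.2044 0.0177] -64.0
```

View pics/v2.png

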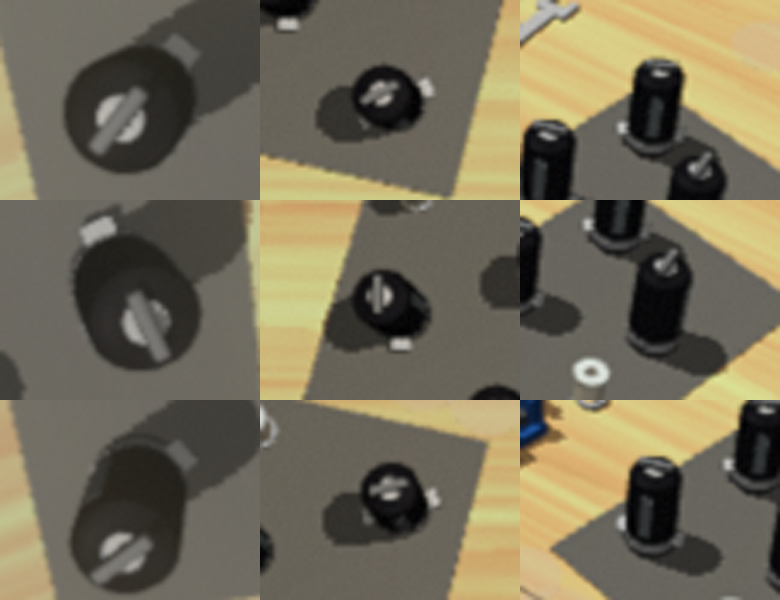

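Call:
{"method": "apply_moves", "body": {
  "commands": [4.2,5,-4,0,0,0,9.3,0,0,-5,0,0,0,9.3,0,0,-5,0,0,0,9.3,0,0,0,0,0,0,9.3]
}}

```text
t: 2.6
tool_pos: [0.5004, 0.3515, 0.223]
orientation: [0.566, 3.089, -0.001]
force: [-0.7, 0.2, 1.0]
opening: 0.0932
```

```bash
cat > look.py <<'E'
from h import *
import sys
def look(name,qs=()):
    s=read_state(); m=camera_model("wrist"); im,d=read_camera("wrist"); cv2.imwrite(f"pics/{name}.png",im); np.save(f"{name}.npy",d)
    print("t",round(float(s["t"]),2),"tcp",s["tool_pos"].round(4),"rv",s["orientation"].round(4),"q",s["q"].round(3),"F",s["force"].round(1))
    for q in qs:
        for r in spot_point(q,"wrist")[:3]: print(q,np.round(w("wrist",r["point"],m),4),round(r["conf"],2))
    return s,m,im,d
def wing(n,m,im,d,c,z0,z1,r=.03):
    P,u,v=cloud(n,d,m); k=(np.hypot(P[:,0]-c[0],P[:,1]-c[1])<r)&(P[:,2]>z0)&(P[:,2]<z1)
    uv=np.c_[u[k],v[k]]; q=P[k]; return q,uv
E
python3 - <<'E'
from look import *
s,m,im,d=look("w2",["bowl_a","bowl_broken"])
q,uv=wing("wrist",m,im,d,(.5135,.353),.1,.125)
if len(q)>9: 
    rect=cv2.minAreaRect((q[:,:2]*1000).astype(np.float32)); print(len(q),rect,q.mean(0))
E
```

```text
t 2.6 tcp [0.5004 0.3515 0.223 ] rv [ 5.6630e-01  3.0889e+00 -7.0000e-04] q [ 5.290e-01  1.590e-01  1.449e+00 -1.000e-03  1.533e+00 -6.790e-01] F [-0.7  0.2  1. ]
bowl_a [ 4.245e-01  2.572e-01 -2.000e-04] 0.83
bowl_a [0.5497 0.2301 0.0057] 0.81
bowl_broken [0.5136 0.3497 0.0027] 0.72
293 ((512.1426391601562, 352.8915100097656), (28.5584659576416, 15.181953430175781), 23.7514705657959) [0.51118209 0.35354553 0.10650204]
```

View pics/w2.png

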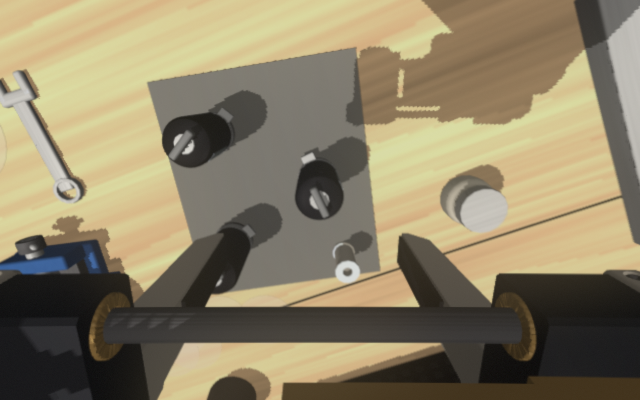

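Call:
{"method": "apply_moves", "body": {
  "commands": [1.2,0.1,-3,0,0,0,9.3,0,0,-5,0,0,0,9.3,0,0,-5,0,0,0,9.3,0,0,-3,0,0,0,9.3,0,0,0,0,0,0,9.3]
}}

```text
t: 3.38
tool_pos: [0.527, 0.3607, 0.0901]
orientation: [0.56, 3.054, 0.046]
force: [-0.1, -0.5, -0.5]
opening: 0.0929
```

```bash
python3 - <<'E'
from look import *
s,m,im,d=look("w3",["bowl_broken"])
q,uv=wing("wrist",m,im,d,(.5125,.3525),.1,.125)
if len(q)>9: 
    rect=cv2.minAreaRect((q[:,:2]*1000).astype(np.float32)); print(len(q),rect,q.mean(0))
s=read_state(); print(s["tool_pos"],Rn.from_rotvec(s["orientation"]).as_matrix().round(3),s["dq"].round(3))
E
```

```text
t 3.38 tcp [0.527  0.3607 0.0901] rv [0.5602 3.0539 0.0455] q [ 5.210e-01  2.790e-01  1.560e+00 -1.000e-03  1.256e+00 -6.870e-01] F [-0.1 -0.5 -0.5]
bowl_broken [0.5148 0.3527 0.0028] 0.85
985 ((512.2205200195312, 352.8828430175781), (16.142765045166016, 29.09038543701172), 71.9581298828125) [0.51092896 0.3536373  0.10655794]
[0.52885358 0.36178376 0.09328478] [[-0.934  0.354  0.046]
 [ 0.355  0.934  0.025]
 [-0.034  0.039 -0.999]] [ 0.002 -0.011 -0.007  0.    -0.003 -0.   ]
```

Call:
{"method": "apply_moves", "body": {
  "commands": [-1.5,-0.8,0,-0.025,0.046,0,9.3,0,0,0,0,0,0,9.3]
}}

```text
t: 3.72
tool_pos: [0.5172, 0.3558, 0.1005]
orientation: [0.566, 3.084, 0.009]
force: [0.4, -0.5, 0.8]
opening: 0.0929
```

```bash
cat > st.py <<'E'
from h import *
s=read_state(); R=Rn.from_rotvec(s["orientation"]).as_matrix(); z=R[:,2]
print("t",round(float(s["t"]),2),"tcp",s["tool_pos"].round(4),"level-rot",np.cross(z,[0,0,-1]).round(4),"jaw",np.degrees(np.arctan2(R[1,1],R[0,1])).round(2),"open",round(float(s["opening"]),4),"F",s["force"].round(1),"T",s["wrist_torque"].round(2),"q",s["q"].round(2),"dq",np.abs(s["dq"]).max().round(3))
E
python3 st.py
```

```text
t 3.73 tcp [0.5172 0.3558 0.1005] level-rot [-0.0043  0.0073  0.    ] jaw 69.21 open 0.0929 F [ 0.4 -0.5  0.8] T [-0.   -0.03 -0.02] q [ 0.52  0.28  1.54  0.    1.32 -0.69] dq 0.021
```

Call:
{"method": "apply_moves", "body": {
  "commands": [-0.5,-0.3,-2,-0.004,0.007,0,9.3,0,0,-2,0,0,0,9.3,0,0,0,0,0,0,9.3]
}}

```text
t: 4.1
tool_pos: [0.5136, 0.3536, 0.0601]
orientation: [0.566, 3.086, 0.006]
force: [0.1, -0.3, -0.2]
opening: 0.0933
```

```bash
python3 st.py
```

```text
t 4.1 tcp [0.5136 0.3536 0.0601] level-rot [-0.0028  0.0049  0.    ] jaw 69.22 open 0.0933 F [ 0.1 -0.3 -0.2] T [ 0.01 -0.02 -0.01] q [ 0.52  0.31  1.58  0.    1.25 -0.69] dq 0.014
```

Call:
{"method": "apply_moves", "body": {
  "commands": [-0.1,0,-0.8,0,0,0,9.3,0,0,0,0,0,0,3,0,0,0,0,0,0,3,0,0,0,0,0,0,3,0,0,0,0,0,0,3,0,0,0,0,0,0,3],
  "squeeze": 25
}}

```text
t: 4.85
tool_pos: [0.5131, 0.3539, 0.052]
orientation: [0.566, 3.085, 0.007]
force: [-0.5, 0.2, -0.2]
opening: 0.0474
```

```bash
python3 st.py
```

```text
t 4.85 tcp [0.5131 0.3539 0.052 ] level-rot [-0.0033  0.0057  0.    ] jaw 69.21 open 0.0474 F [-0.5  0.2 -0.2] T [-0.    0.04  0.04] q [ 0.52  0.32  1.58  0.    1.23 -0.69] dq 0.003
```

Call:
{"method": "apply_moves", "body": {
  "commands": [0,0,0,0,0,0,3,0,0,4,0,0,0,3,0,0,5,0,0,0,3,0,0,5,0,0,0,3,0,-2,3,0,0,0,3,0,-5,1,0,0,0,3,0,-5,0,0,0,0,3,0,-5,0,0,0,0,3]
}}

```text
t: 5.85
tool_pos: [0.5099, 0.1812, 0.236]
orientation: [0.557, 3.088, 0.004]
force: [1.0, -0.1, -1.9]
opening: 0.0458
```

```bash
python3 st.py; python3 - <<'E'
from h import *
im,d=read_camera("top"); P,u,v=cloud("top",d)
k=(np.abs(P[:,0]-.52)<.17)&(np.abs(P[:,1]+.32)<.13)&(P[:,2]>.045)&(P[:,2]<.075)
print(k.sum(),cv2.minAreaRect((P[k][:,:2]*1000).astype(np.float32)))
k2=(np.abs(P[:,0]-.58)<.06)&(np.abs(P[:,1]+.0)<.06)&(P[:,2]>.086)&(P[:,2]<.1)
print(k2.sum(),cv2.minEnclosingCircle((P[k2][:,:2]*1000).astype(np.float32)),P[k2][:,2].mean())
E
```

```text
t 5.85 tcp [0.5099 0.1812 0.236 ] level-rot [-0.0016  0.0041  0.    ] jaw 69.55 open 0.0458 F [ 1.  -0.1 -1.9] T [-0.06 -0.07  0.03] q [ 0.25 -0.04  1.63  0.    1.54 -0.97] dq 0.721
906 ((522.0028076171875, -314.76788330078125), (160.93235778808594, 200.46572875976562), 77.93724060058594)
416 ((584.8919677734375, -2.5160582065582275), 41.50786209106445) 0.09347398105659749
```

Call:
{"method": "apply_moves", "body": {
  "commands": [0,-5,0,0,0,0,3,0,-5.5,0,0,0,0,3,0,-5.5,0,0,0,0,3,0,-5.5,0,0,0,0,3,0,-5.5,0,0,0,0,3,0,-5.5,0,0,0,0,3,0,-5,0,0,0,0,3,0,-2,0,0,0,0,3]
}}

```text
t: 6.9
tool_pos: [0.5076, -0.2315, 0.2359]
orientation: [0.56, 3.085, -0.001]
force: [0.9, 0.4, -0.8]
opening: 0.0457
```

```bash
python3 st.py
```

```text
t 6.9 tcp [ 0.5076 -0.2315  0.2359] level-rot [0.0016 0.0059 0.    ] jaw 69.41 open 0.0457 F [ 0.9  0.4 -0.8] T [ 0.02  0.05 -0.01] q [-0.52  0.    1.59  0.    1.54 -1.73] dq 0.253
```

Call:
{"method": "apply_moves", "body": {
  "commands": [0.7,-4,0,0,0,0,3,0.7,-3.5,0,0,0,0,3,0,0,0,0,0,0,3,0,0,-4,0,0,0,3,0,0,-4,0,0,0,3,0,0,-3,0,0,0,3,0,0,0,0,0,0,3]
}}

```text
t: 7.78
tool_pos: [0.5228, -0.3026, 0.1233]
orientation: [0.557, 3.086, 0.005]
force: [-0.4, 0.2, -1.6]
opening: 0.0456
```

```bash
python3 st.py
```

```text
t 7.78 tcp [ 0.5228 -0.3026  0.1233] level-rot [-0.0023  0.0066  0.    ] jaw 69.53 open 0.0456 F [-0.4  0.2 -1.6] T [-0.   -0.01 -0.02] q [-0.61  0.2   1.59  0.01  1.35 -1.83] dq 0.035
```

Call:
{"method": "apply_moves", "body": {
  "commands": [0,-0.8,-2,0,0,0,3,0,0,-2.5,0,0,0,3,0,0,-1.5,0,0,0,3,0,0,0,0,0,0,3]
}}

```text
t: 8.28
tool_pos: [0.5256, -0.3117, 0.065]
orientation: [0.554, 3.08, 0.001]
force: [-0.4, 0.1, -0.6]
opening: 0.0456
```

```bash
python3 st.py
```

```text
t 8.28 tcp [ 0.5256 -0.3117  0.065 ] level-rot [0.0013 0.0121 0.    ] jaw 69.63 open 0.0456 F [-0.4  0.1 -0.6] T [-0.02  0.02 -0.01] q [-0.62  0.27  1.62  0.01  1.24 -1.84] dq 0.021
```

Bottom is at about 16 mm; floor at 4 mm. Lower 1.1 cm, release.

Call:
{"method": "apply_moves", "body": {
  "commands": [0,0,-1,0,0.01,0,3,0,0,-0.2,0,0,0,3,0,0,0,0,0,0,6.5,0,0,0,0,0,0,6.5,0,0,0,0,0,0,6.5]
}}

```text
t: 8.9
tool_pos: [0.5278, -0.3133, 0.0559]
orientation: [0.554, 3.086, -0.005]
force: [-0.3, 0.3, 0.7]
opening: 0.0645
```

```bash
python3 st.py
```

```text
t 8.9 tcp [ 0.5278 -0.3133  0.0559] level-rot [0.0046 0.0059 0.    ] jaw 69.63 open 0.0645 F [-0.3  0.3  0.7] T [-0.01 -0.04  0.03] q [-0.62  0.29  1.61 -0.    1.23 -1.83] dq 0.004
```

Call:
{"method": "apply_moves", "body": {
  "commands": [0,0,4,0,0,0,6.5,0,0,5,0,0,0,6.5,0,0,5,0,0,0,6.5,0,3,4,0,0,0,9.3,0,6,0,0,0,0,9.3,0,6,0,0,0,0,9.3,0,6,0,0,0,0,9.3,0,6,0,0,0,0,9.3]
}}

```text
t: 9.9
tool_pos: [0.5263, -0.0395, 0.2448]
orientation: [0.566, 3.077, -0.006]
force: [0.1, -0.4, 0.5]
opening: 0.0932
```

Call:
{"method": "apply_moves", "body": {
  "commands": [0,6,0,0,0,0,9.3,0,6,0,0,0,0,9.3,0,5,0,0,0,0,9.3,0,0,0,0,0,0,9.3]
}}

```text
t: 10.4
tool_pos: [0.5252, 0.1399, 0.2471]
orientation: [0.557, 3.074, -0.002]
force: [1.3, -0.4, 0.3]
opening: 0.0933
```

```bash
python3 st.py; python3 - <<'E'
from look import *
im,d=read_camera("top"); cv2.imwrite("pics/top2.png",im); P,u,v=cloud("top",d)
k=(np.abs(P[:,0]-.52)<.06)&(np.abs(P[:,1]+.314)<.06)&(P[:,2]>.01); print("in basket",k.sum(),P[k].max(0),P[k][P[k][:,2]>.09].mean(0))
E
```

```text
t 10.4 tcp [0.5252 0.1399 0.2471] level-rot [0.0046 0.0172 0.    ] jaw 69.45 open 0.0933 F [ 1.3 -0.4  0.3] T [-0.01  0.01 -0.01] q [ 0.17 -0.05  1.62 -0.01  1.55 -1.04] dq 0.034
in basket 461 [ 0.57997341 -0.25757672  0.11330303] [ 0.52503694 -0.31144653  0.09814467]
```

```bash
python3 - <<'E'
from look import *
s,m,im,d=look("w4",["mouth","bowl_a"])
import pickle; pickle.dump(m,open("w4.pkl","wb"))
q,uv=wing("wrist",m,im,d,(.549,.229),.1,.125)
if len(q)>9: print(len(q),cv2.minAreaRect((q[:,:2]*1000).astype(np.float32)),q.mean(0))
q,uv=wing("wrist",m,im,d,(.584,-.003),.09,.099,.05)
if len(q)>9: print(len(q),cv2.minEnclosingCircle((q[:,:2]*1000).astype(np.float32)),q.mean(0))
# top-view head angle
it,dt=cv2.imread("pics/top.png"),np.load("top.npy")
E
```

```text
t 10.45 tcp [0.5255 0.1383 0.2471] rv [ 0.5592  3.0732 -0.0035] q [ 0.169 -0.049  1.621 -0.008  1.554 -1.042] F [ 0.3 -0.7 -0.3]
mouth [ 0.5811 -0.0058  0.0933] 0.57
bowl_a [ 0.4226  0.2609 -0.0015] 0.92
bowl_a [0.5478 0.2311 0.0025] 0.59
308 ((549.76025390625, 227.1647186279297), (14.439945220947266, 28.456844329833984), 35.25041580200195) [0.54915761 0.22720858 0.1061358 ]
1070 ((583.9785766601562, -3.152418613433838), 40.7257080078125) [0.59079959 0.01185304 0.09382049]
```

View pics/w4.png

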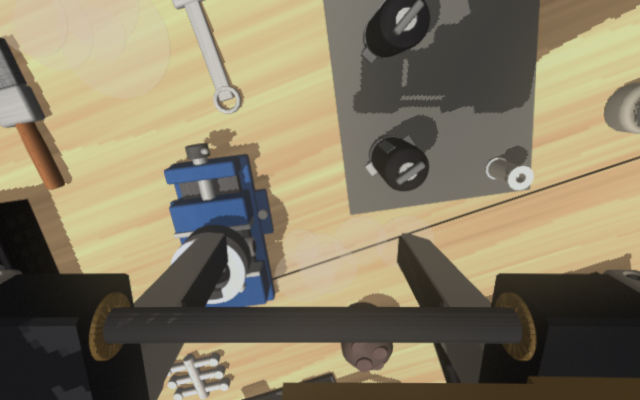

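Call:
{"method": "apply_moves", "body": {
  "commands": [2,-5,1,0.004,0.017,0,9.3,2,-5,1,0,0,0,9.3,0,-4,0,0,0,0,9.3,0,0,0,0,0,0,9.3]
}}

```text
t: 11.1
tool_pos: [0.5661, -0.015, 0.2675]
orientation: [0.58, 3.088, -0.004]
force: [0.0, 0.8, -0.2]
opening: 0.093
```

```bash
python3 st.py; python3 - <<'E'
from look import *
s,m,im,d=look("w5",["mouth","filter_head"])
import pickle; pickle.dump(m,open("w5.pkl","wb"))
q,uv=wing("wrist",m,im,d,(.584,-.003),.088,.1,.05)
print(len(q),cv2.minEnclosingCircle((q[:,:2]*1000).astype(np.float32)),q.mean(0))
p=pix("wrist",[.584,-.003,.094],m)[0].astype(int); print(p)
# rectify rim plane: 1px=0.25mm, up=+x,left=+y
N=400; xs=.584+(N/2-np.arange(N))*.0003; ys=-.003+(N/2-np.arange(N))*.0003
G=np.stack(np.meshgrid(xs,ys,indexing="ij"),-1).reshape(-1,2); X=np.c_[G,np.full(len(G),.094)]
uv=pix("wrist",X,m).astype(np.float32).reshape(N,N,2)
r=cv2.remap(im,uv[...,0],uv[...,1],cv2.INTER_CUBIC); 
uv=pix("top",X).astype(np.float32).reshape(N,N,2); r2=cv2.remap(cv2.imread("pics/top.png"),uv[...,0],uv[...,1],cv2.INTER_CUBIC)
cv2.imwrite("pics/head.png",np.hstack([r,r2]))
E
```

```text
t 11.1 tcp [ 0.5661 -0.015   0.2675] level-rot [ 0.0028 -0.0005  0.    ] jaw 68.74 open 0.093 F [ 0.   0.8 -0.2] T [-0.02 -0.02  0.04] q [-0.12  0.02  1.51 -0.    1.61 -1.31] dq 0.019
t 11.1 tcp [ 0.5661 -0.015   0.2675] rv [ 0.5795  3.0876 -0.0045] q [-0.115  0.024  1.512 -0.003  1.606 -1.315] F [ 0.   0.8 -0.2]
mouth [ 0.5824 -0.0034  0.0899] 0.91
filter_head [ 0.5855 -0.008   0.0953] 0.59
2536 ((585.19970703125, -2.7591285705566406), 41.824951171875) [ 0.58254968 -0.0033325   0.09371437]
[329 186]
```

View pics/head.png

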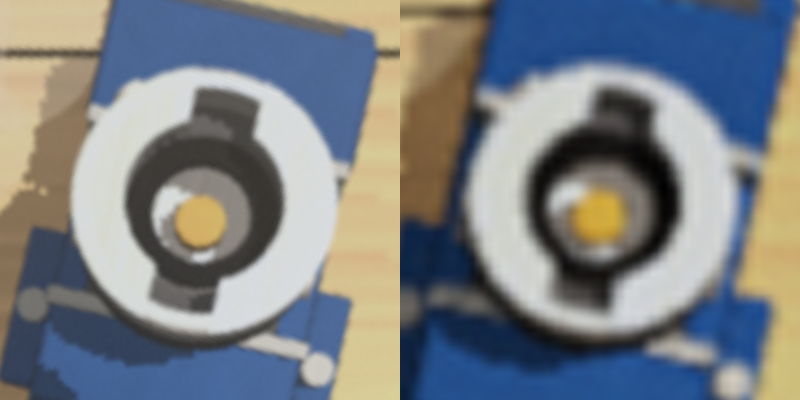

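```bash
python3 - <<'E'
from h import *
H=cv2.imread("pics/head.png")
for n,r in (("wrist",H[:,:400]),("top",H[:,400:])):
    g=((r.min(2)>105)&((r.max(2).astype(int)-r.min(2))<45)).astype(np.uint8)
    yy,xx=np.mgrid[:400,:400]; g[np.hypot(xx-204,yy-200)>136]=0
    cs,h=cv2.findContours(g,cv2.RETR_CCOMP,cv2.CHAIN_APPROX_NONE); i=max(range(len(cs)),key=lambda k:cv2.contourArea(cs[k])); o=cs[i]
    (cx,cy),rad=cv2.minEnclosingCircle(o); e=cv2.fitEllipse(cv2.convexHull(o))
    holes=[c for c,hh in zip(cs,h[0]) if hh[3]==i]; b=max(holes,key=cv2.contourArea) if holes else None
    print(n,"outer",cx,cy,rad,e)
    if b is not None:
        b=b[:,0].astype(float); rr=np.hypot(b[:,0]-e[0][0],b[:,1]-e[0][1]); f=b[rr>92]
        up=f[f[:,1]<200]; lo=f[f[:,1]>200]; print(rr.max(),up.mean(0),lo.mean(0),[(t.min(0),t.max(0)) for t in(up,lo)]); D=up.mean(0)-lo.mean(0); print("yaw",-np.degrees(np.arctan2(D[0],-D[1])), cv2.minAreaRect(b.astype(np.float32)))
E
```

```text
wrist outer 204.0 200.0 136.00010681152344 ((203.9004364013672, 200.32040405273438), (269.880126953125, 272.10528564453125), 112.36924743652344)
111.73268621397683 [227.72631579  98.75789474] [182.95652174 302.        ] [(array([194.,  89.]), array([257., 123.])), (array([152., 281.]), array([214., 312.]))]
yaw -12.422618486489291 ((205.0167236328125, 199.9427490234375), (157.18603515625, 211.71449279785156), 42.83892059326172)
top outer 204.0 200.0 136.00010681152344 ((203.87680053710938, 199.6425323486328), (270.5065002441406, 271.9525146484375), 96.84095001220703)
112.10055395305142 [225.5         98.15909091] [182.13095238 299.9047619 ] [(array([193.,  88.]), array([254., 121.])), (array([155., 278.]), array([212., 310.]))]
yaw -12.132177708120432 ((204.44082641601562, 199.3895263671875), (155.62127685546875, 204.3726806640625), 43.39399719238281)
```

Call:
{"method": "apply_moves", "body": {
  "commands": [0,6,0,0,0,0,9.3,0,6,-1,0,0,0,9.3,-1,6,-1,0,0,0,9.3,-1,5,-1,0,0,0,9.3,0,1,-1,0,0,0,9.3,0,0,0,0,0,0,9.3]
}}

```text
t: 12.0
tool_pos: [0.5421, 0.239, 0.2264]
orientation: [0.567, 3.089, -0.001]
force: [0.4, 0.6, 0.0]
opening: 0.0929
```

```bash
python3 st.py; python3 - <<'E'
from look import *
s,m,im,d=look("w6",["bowl_a"])
q,uv=wing("wrist",m,im,d,(.5495,.228),.1015,.125); print(len(q),q.mean(0),cv2.minAreaRect((q[:,:2]*1000).astype(np.float32)))
def rect(cam,im,c,z,m=None,N=300,s=.0003):
    xs=c[0]+(N/2-np.arange(N))*s; ys=c[1]+(N/2-np.arange(N))*s
    G=np.stack(np.meshgrid(xs,ys,indexing="ij"),-1).reshape(-1,2); uv=pix(cam,np.c_[G,np.full(len(G),z)],m).astype(np.float32).reshape(N,N,2)
    return cv2.remap(im,uv[...,0],uv[...,1],cv2.INTER_CUBIC)
it=cv2.imread("pics/top.png"); c=(.5495,.228)
cv2.imwrite("pics/b3.png",np.hstack([np.vstack([rect("wrist",im,c,.108,m),rect("wrist",im,c,.016,m)]),np.vstack([rect("top",it,c,.108),rect("top",it,c,.016)])]))
E
```

```text
t 12.0 tcp [0.5421 0.239  0.2264] level-rot [0.0009 0.0003 0.    ] jaw 69.19 open 0.0929 F [0.4 0.6 0. ] T [-0.01 -0.02  0.01] q [ 0.33  0.11  1.5  -0.    1.54 -0.88] dq 0.017
t 12.0 tcp [0.5421 0.239  0.2264] rv [ 5.6730e-01  3.0895e+00 -1.3000e-03] q [ 3.290e-01  1.070e-01  1.499e+00 -1.000e-03  1.535e+00 -8.780e-01] F [0.4 0.6 0. ]
bowl_a [0.423  0.2598 0.    ] 0.82
bowl_a [0.5468 0.2309 0.0066] 0.64
278 [0.54954839 0.22822028 0.10703172] ((550.2265625, 228.0270538330078), (7.310239791870117, 29.516756057739258), 17.59037208557129)
```

View pics/b3.png

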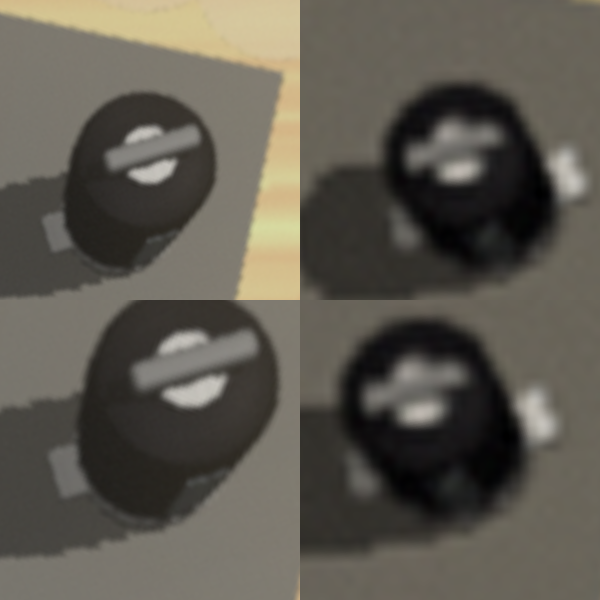

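Call:
{"method": "apply_moves", "body": {
  "commands": [0.8,-1.1,-2,0,0,0,9.3,0,0,-3,0,0,0,9.3,0,0,-3,0,0,0,9.3,0,0,0,0,0,0,9.3]
}}

```text
t: 12.6
tool_pos: [0.5543, 0.2187, 0.1441]
orientation: [0.582, 3.083, -0.001]
force: [0.4, 0.1, 0.1]
opening: 0.0931
```

```bash
python3 st.py
```

```text
t 12.6 tcp [0.5543 0.2187 0.1441] level-rot [0.0016 0.0042 0.    ] jaw 68.64 open 0.0931 F [0.4 0.1 0.1] T [-0.02  0.04 -0.04] q [ 0.29  0.16  1.59 -0.    1.39 -0.91] dq 0.041
```

Call:
{"method": "apply_moves", "body": {
  "commands": [-0.4,0.8,-1,0,0.004,0,9.3,0,0,-1,0,0,0,9.3,0,0,0,0,0,0,9.3]
}}

```text
t: 12.98
tool_pos: [0.552, 0.2259, 0.125]
orientation: [0.585, 3.084, -0.001]
force: [-0.1, -1.3, -0.1]
opening: 0.0932
```

```bash
python3 st.py
```

```text
t 12.97 tcp [0.552  0.2259 0.125 ] level-rot [0.0009 0.0029 0.    ] jaw 68.51 open 0.0932 F [-0.1 -1.3 -0.1] T [-0.   -0.05  0.01] q [ 0.3   0.18  1.61 -0.    1.35 -0.89] dq 0.016
```

Call:
{"method": "apply_moves", "body": {
  "commands": [-0.2,0.2,-2,0,0.003,0,9.3,0,0,-2,0,0,0,9.3,0,0,-2,0,0,0,9.3,0,0,-0.8,0,0,0,9.3,0,0,0,0,0,0,9.3]
}}

```text
t: 13.6
tool_pos: [0.5491, 0.2283, 0.0518]
orientation: [-0.584, -3.086, 0.002]
force: [0.3, -1.0, 0.2]
opening: 0.0929
```

```bash
python3 st.py
```

```text
t 13.6 tcp [0.5491 0.2283 0.0518] level-rot [ 0.0011 -0.0007  0.    ] jaw 68.57 open 0.0929 F [ 0.3 -1.   0.2] T [-0.    0.04 -0.02] q [ 0.31  0.26  1.66 -0.    1.23 -0.89] dq 0.002
```

Call:
{"method": "apply_moves", "body": {
  "commands": [0.1,0,0,0,0,0,5,0,0,0,0,0,0,3,0,0,0,0,0,0,3,0,0,0,0,0,0,3,0,0,0,0,0,0,3,0,0,0,0,0,0,3],
  "squeeze": 45
}}

```text
t: 14.35
tool_pos: [0.5519, 0.2288, 0.0544]
orientation: [0.584, 3.084, 0.001]
force: [0.1, 0.9, -0.3]
opening: 0.0458
```

```bash
python3 st.py
```

```text
t 14.35 tcp [0.5519 0.2288 0.0544] level-rot [-0.0001  0.0032  0.    ] jaw 68.57 open 0.0458 F [ 0.1  0.9 -0.3] T [-0.04  0.03 -0.02] q [ 0.31  0.26  1.66 -0.    1.23 -0.89] dq 0.002
```

Call:
{"method": "apply_moves", "body": {
  "commands": [0,0,4,0,0,0,3,0,0,5,0,0,0,3,0,0,5,0,0,0,3,0,-3,3,0,0,0.12,3,0.5,-5,0,0,0,0.15,3,1,-5,0,0,0,0.15,3,1,-5,0,0,0,0.15,3,0,0,0,0,0,0,3]
}}

```text
t: 15.35
tool_pos: [0.5738, 0.0435, 0.2275]
orientation: [-0.341, 3.122, -0.006]
force: [-0.5, 0.4, -1.0]
opening: 0.0455
```

```bash
python3 st.py
```

```text
t 15.35 tcp [0.5738 0.0435 0.2275] level-rot [0.0039 0.0019 0.    ] jaw 102.47 open 0.0455 F [-0.5  0.4 -1. ] T [ 0.05  0.07 -0.04] q [-0.01  0.06  1.55 -0.    1.53 -1.8 ] dq 0.072
```

Call:
{"method": "apply_moves", "body": {
  "commands": [0.5,-2,0,0,0,0.15,3,0.3,-1.5,-1,0,0,0.15,3,0,-0.8,-2,0,0,0.1,3,0,0,-2,0,0,0.03,3,0,0,0,0,0,0,3]
}}

```text
t: 15.98
tool_pos: [0.5808, 0.0032, 0.1746]
orientation: [-1.007, 2.975, -0.001]
force: [0.3, -0.7, -1.5]
opening: 0.0456
```

```bash
python3 st.py
```

```text
t 15.97 tcp [0.5808 0.0032 0.1746] level-rot [0.0001 0.0008 0.    ] jaw 127.39 open 0.0456 F [ 0.3 -0.7 -1.5] T [ 0.07  0.   -0.04] q [-0.08  0.1   1.6  -0.    1.44 -2.31] dq 0.029
```

Call:
{"method": "apply_moves", "body": {
  "commands": [0.3,-0.7,-0.7,0,0,0.03,3,0,0,0,0,0,0,3]
}}

```text
t: 16.23
tool_pos: [0.584, -0.0022, 0.1681]
orientation: [-1.048, 2.961, 0.0]
force: [-0.8, 0.0, -1.8]
opening: 0.0458
```

```bash
python3 st.py; python3 - <<'E'
from look import *
s,m,im,d=look("w7")
sc,ds=read_camera("scene"); a=pix("scene",[.584,-.004,.11])[0].astype(int); print(a)
to,dt=read_camera("top"); b=pix("top",[.584,-.004,.11])[0].astype(int)
f=lambda i,p,r,k:cv2.resize(i[p[1]-r:p[1]+r,p[0]-r:p[0]+r],(k,k),interpolation=cv2.INTER_CUBIC)
cv2.imwrite("pics/ins.png",np.hstack([f(sc,a,45,400),f(to,b,45,400)]))
cv2.imwrite("pics/sc7.png",sc)
s=np.vstack([np.hstack([f(sc,a,40,400),f(to,b,40,400)]),np.hstack([cv2.resize(im,(320,200)),np.zeros((200,480,3),np.uint8)])]); cv2.imwrite("pics/ins.png",s)
E
```

```text
t 16.23 tcp [ 0.584  -0.0022  0.1681] level-rot [-0.0004  0.001   0.    ] jaw 128.98 open 0.0458 F [-0.8  0.  -1.8] T [ 0.05  0.02 -0.04] q [-0.09  0.11  1.6   0.    1.43 -2.34] dq 0.032
t 16.23 tcp [ 0.584  -0.0022  0.1681] rv [-1.0477e+00  2.9606e+00  1.0000e-04] q [-9.200e-02  1.150e-01  1.598e+00  1.000e-03  1.428e+00 -2.343e+00] F [-0.8  0.  -1.8]
[295 178]
```

View pics/ins.png

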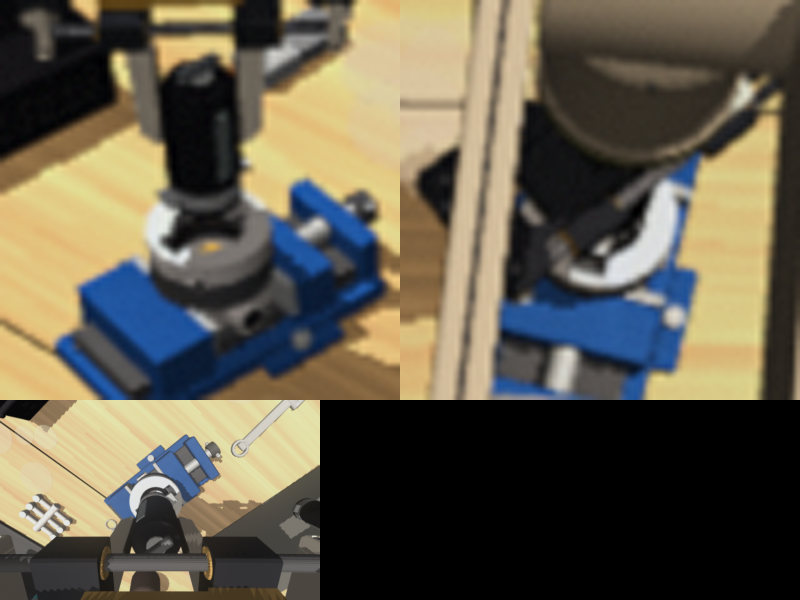

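```bash
cat > bowl.py <<'E'
from look import *
def bowl(name):
    s,m,im,d=look(name); t=s["tool_pos"]; P,u,v=cloud("wrist",d,m)
    z=t[2]+.0536; k=(np.hypot(P[:,0]-t[0],P[:,1]-t[1])<.024)&(P[:,2]>z-.012)&(P[:,2]<z+.006)
    q=P[k]; print("z hist",len(q),np.percentile(q[:,2],[5,50,95]).round(4))
    for lo in (.009,.007,.005):
        w_=q[q[:,2]>z-lo]
        if len(w_)>20: print(lo,len(w_),"c",w_.mean(0).round(4),cv2.minAreaRect((w_[:,:2]*1000).astype(np.float32)))
    N=240; S=.0003
    xs=t[0]+(N/2-np.arange(N))*S; ys=t[1]+(N/2-np.arange(N))*S
    G=np.stack(np.meshgrid(xs,ys,indexing="ij"),-1).reshape(-1,2); uv=pix("wrist",np.c_[G,np.full(len(G),z)],m).astype(np.float32).reshape(N,N,2)
    a=cv2.remap(im,uv[...,0],uv[...,1],cv2.INTER_CUBIC)
    # spigot view at rim plane
    xs=.584+(N/2-np.arange(N))*.0004; ys=-.0042+(N/2-np.arange(N))*.0004
    G=np.stack(np.meshgrid(xs,ys,indexing="ij"),-1).reshape(-1,2); uv=pix("wrist",np.c_[G,np.full(len(G),.094)],m).astype(np.float32).reshape(N,N,2)
    b=cv2.remap(im,uv[...,0],uv[...,1],cv2.INTER_CUBIC)
    cv2.imwrite(f"pics/{name}b.png",cv2.resize(np.hstack([a,b]),(800,400)))
E
python3 -c "
from bowl import *
bowl('w8')"
```

```text
t 16.38 tcp [ 0.5847 -0.0021  0.1694] rv [-1.0484e+00  2.9582e+00 -1.2000e-03] q [-9.200e-02  1.130e-01  1.597e+00  1.000e-03  1.428e+00 -2.344e+00] F [ 0.6  0.4 -1.4]
z hist 4103 [0.2112 0.2128 0.2233]
0.009 1715 c [ 0.5783 -0.0036  0.2195] ((581.6597900390625, -5.221418380737305), (17.935287475585938, 46.87151336669922), 38.750885009765625)
0.007 1260 c [ 0.5771 -0.0024  0.2212] ((581.0301513671875, -5.734016418457031), (16.25135040283203, 46.894203186035156), 38.92778778076172)
0.005 1079 c [ 0.5769 -0.0023  0.222 ] ((580.8516235351562, -6.136680603027344), (14.471134185791016, 46.92759323120117), 41.75115966796875)
```

View pics/w8b.png

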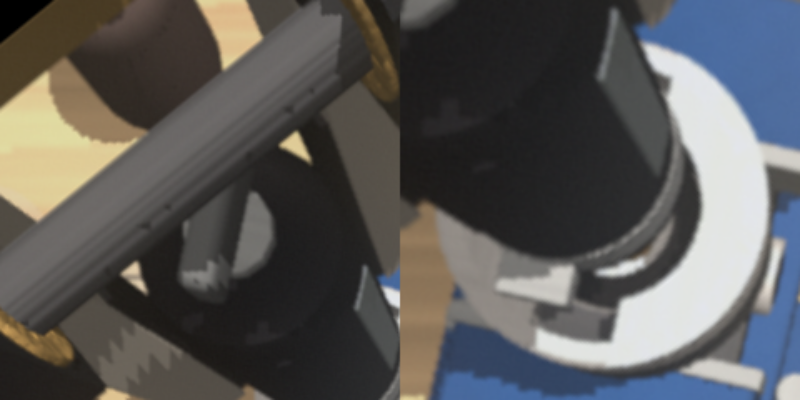

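```bash
cat > lug.py <<'E'
from look import *
import pickle
def an(name,rd=True):
    if rd: s,m,im,d=look(name); pickle.dump((s,m),open(name+".pkl","wb"))
    t=s["tool_pos"]; P,u,v=cloud("wrist",d,m); z0=t[2]-.0514
    r=np.hypot(P[:,0]-t[0],P[:,1]-t[1]); br=im[v,u].min(1)
    k=(r<.017)&(P[:,2]>z0+.101)&(P[:,2]<z0+.112); q=P[k]; print("wing",k.sum(),q.mean(0).round(4),cv2.minAreaRect((q[:,:2]*1000).astype(np.float32)))
    k=(r>.0235)&(r<.036)&(P[:,2]>z0+.011)&(P[:,2]<z0+.020); q=P[k]
    ang=np.degrees(np.arctan2(q[:,1]-t[1],q[:,0]-t[0])); 
    for a0 in (168,-12):
        kk=np.abs((ang-a0+180)%360-180)<40
        if kk.sum()>5: g=q[kk]; print("lug",a0,kk.sum(),g.mean(0).round(4),cv2.minAreaRect((g[:,:2]*1000).astype(np.float32)),np.percentile(g[:,2],[5,95]).round(4))
    # body axis from horizontal slice
    k=(r<.03)&(P[:,2]>z0+.025)&(P[:,2]<z0+.045)&(br<90); q=P[k][:,:2]
    if len(q)>20:
        A=np.c_[2*q,np.ones(len(q))]; x=np.linalg.lstsq(A,(q**2).sum(1),rcond=None)[0]; print("body",len(q),x[:2].round(4),"r",np.sqrt(x[2]+x[:2]@x[:2]).round(4))
        from scipy.optimize import least_squares
        f=least_squares(lambda c:np.hypot(q[:,0]-c[0],q[:,1]-c[1])-.023,t[:2],loss="soft_l1",f_scale=.001); print("body r=23:",f.x.round(4),"rms",np.sqrt(np.mean(f.fun**2)).round(4))
    print("tcp",t.round(4))
E
python3 -c "
from lug import *
an('w9')"
```

```text
t 16.43 tcp [ 0.5847 -0.0022  0.1693] rv [-1.0487e+00  2.9581e+00 -1.3000e-03] q [-9.200e-02  1.130e-01  1.597e+00  1.000e-03  1.428e+00 -2.344e+00] F [-0.6 -0.1 -1.3]
wing 873 [ 0.5772 -0.0034  0.2222] ((580.5923461914062, -2.822103500366211), (7.78054666519165, 24.65835952758789), 77.6898422241211)
lug 168 361 [ 0.5581 -0.001   0.1336] ((557.6351318359375, -2.2898483276367188), (10.564671516418457, 22.607952117919922), 1.0514895915985107) [0.1308 0.136 ]
body 632 [ 0.5843 -0.0044] r 0.0232
body r=23: [ 0.5842 -0.0045] rms 0.0003
tcp [ 0.5847 -0.0022  0.1693]
```

Call:
{"method": "apply_moves", "body": {
  "commands": [0,0,-1,0,0,0,3,0,0,-1,0,0,0,3,0,0,-0.5,0,0,0,3,0,0,0,0,0,0,3]
}}

```text
t: 16.98
tool_pos: [0.5842, -0.0021, 0.1422]
orientation: [-1.048, 2.959, -0.001]
force: [0.0, -0.3, -1.4]
opening: 0.0455
```

```bash
python3 st.py; python3 -c "
from lug import *
an('w10')"
```

```text
t 16.98 tcp [ 0.5842 -0.0021  0.1422] level-rot [-0.0003  0.0025  0.    ] jaw 129.01 open 0.0455 F [ 0.  -0.3 -1.4] T [ 0.14  0.03 -0.  ] q [-0.09  0.13  1.63  0.    1.38 -2.34] dq 0.002
t 16.98 tcp [ 0.5842 -0.0021  0.1422] rv [-1.0481e+00  2.9589e+00 -9.0000e-04] q [-9.200e-02  1.330e-01  1.626e+00  1.000e-03  1.380e+00 -2.343e+00] F [ 0.  -0.3 -1.4]
wing 884 [ 0.5769 -0.0032  0.195 ] ((580.0906372070312, -2.7855615615844727), (7.749313831329346, 24.066024780273438), 78.91119384765625)
lug 168 359 [ 0.5577 -0.0008  0.1065] ((557.296630859375, -2.1863861083984375), (10.264236450195312, 22.351449966430664), 0.4426751136779785) [0.104  0.1091]
body 642 [ 0.5838 -0.0042] r 0.0232
body r=23: [ 0.5837 -0.0043] rms 0.0003
tcp [ 0.5842 -0.0021  0.1422]
```

Call:
{"method": "apply_moves", "body": {
  "commands": [0,0,-0.6,0,0,0,3,0,0,-0.5,0,0,0,3,0,0,0,0,0,0,3]
}}

```text
t: 17.4
tool_pos: [0.5851, -0.0022, 0.1316]
orientation: [-1.047, 2.957, -0.002]
force: [0.1, -0.1, -0.5]
opening: 0.0454
```

```bash
python3 st.py
```

```text
t 17.4 tcp [ 0.5851 -0.0022  0.1316] level-rot [-0.0001  0.0046  0.    ] jaw 129.0 open 0.0454 F [ 0.1 -0.1 -0.5] T [0.08 0.1  0.03] q [-0.09  0.14  1.64  0.    1.36 -2.34] dq 0.002
```

Call:
{"method": "apply_moves", "body": {
  "commands": [-0.05,0,-0.5,0,0.003,0,3,0,0,-0.5,0,0,0,3,0,0,-0.3,0,0,0,3]
}}

```text
t: 17.77
tool_pos: [0.5857, -0.002, 0.1216]
orientation: [-1.048, 2.957, -0.002]
force: [-5.2, 0.6, 9.9]
opening: 0.0461
```

```bash
python3 st.py; python3 -c "
from lug import *
an('w11')"
```

```text
t 17.77 tcp [ 0.5857 -0.002   0.1216] level-rot [-0.0004  0.0044  0.    ] jaw 129.01 open 0.0461 F [-5.2  0.6  9.9] T [ 0.29  1.22 -0.03] q [-0.09  0.15  1.64  0.    1.34 -2.34] dq 0.029
t 17.77 tcp [ 0.5857 -0.002   0.1216] rv [-1.0475e+00  2.9572e+00 -1.7000e-03] q [-9.100e-02  1.530e-01  1.643e+00  1.000e-03  1.341e+00 -2.343e+00] F [-5.2  0.6  9.9]
wing 858 [ 0.5782 -0.003   0.1745] ((581.5263671875, -2.476067543029785), (8.059466361999512, 23.960912704467773), 79.74771881103516)
lug 168 368 [0.559  0.0008 0.0864] ((559.1181030273438, 1.8899974822998047), (28.48302459716797, 14.19084644317627), 80.26541900634766) [0.0848 0.0892]
body 662 [ 0.5852 -0.0042] r 0.0232
body r=23: [ 0.585  -0.0043] rms 0.0003
tcp [ 0.5857 -0.002   0.1216]
```

Call:
{"method": "apply_moves", "body": {
  "commands": [-0.15,0,-0.3,0,0.004,0,3,0,0,-0.15,0,0,0,3]
}}

```text
t: 18.08
tool_pos: [0.5859, -0.002, 0.1205]
orientation: [-1.048, 2.957, -0.002]
force: [-6.4, 2.2, 9.8]
opening: 0.0457
```

```bash
python3 st.py
```

```text
t 18.07 tcp [ 0.5859 -0.002   0.1205] level-rot [-0.0002  0.0043  0.    ] jaw 129.01 open 0.0457 F [-6.4  2.2  9.8] T [0.57 1.53 0.05] q [-0.09  0.15  1.64  0.    1.34 -2.34] dq 0.004
```

Call:
{"method": "apply_moves", "body": {
  "commands": [-0.1,-0.02,-0.3,0,0.004,-0.1,3,-0.05,-0.03,-0.3,0,0.004,-0.15,3,0,-0.03,-0.3,0,0.004,-0.15,3]
}}

```text
t: 18.45
tool_pos: [0.5871, -0.0027, 0.1189]
orientation: [0.424, -3.112, 0.0]
force: [-13.4, 3.4, 23.6]
opening: 0.0455
```

```bash
python3 st.py; python3 -c "
from lug import *
an('w12')"
```

```text
t 18.45 tcp [ 0.5871 -0.0027  0.1189] level-rot [ 0.0004 -0.0012  0.    ] jaw 105.52 open 0.0455 F [-13.4   3.4  23.6] T [0.81 2.69 0.37] q [-0.09  0.16  1.64 -0.    1.34 -1.93] dq 1.222
t 18.45 tcp [ 0.5871 -0.0027  0.1189] rv [ 4.2410e-01 -3.1116e+00  3.0000e-04] q [-0.092  0.164  1.636 -0.     1.343 -1.933] F [-13.4   3.4  23.6]
wing 888 [ 0.5802 -0.0007  0.172 ] ((583.2120971679688, -1.5592317581176758), (7.746855735778809, 23.749053955078125), 54.825042724609375)
lug 168 346 [0.5614 0.0046 0.0834] ((560.5912475585938, 1.7831840515136719), (30.30723762512207, 14.052018165588379), 77.59107971191406) [0.0788 0.0871]
body 661 [ 0.5857 -0.0042] r 0.0233
body r=23: [ 0.5854 -0.0043] rms 0.0004
tcp [ 0.5871 -0.0027  0.1189]
```

Call:
{"method": "apply_moves", "body": {
  "commands": [-0.2,-0.05,-0.2,0,0,-0.15,3,-0.2,-0.05,-0.2,0,0,-0.15,3,-0.1,-0.05,-0.2,0,0,-0.15,3,-0.1,-0.03,-0.2,0,0,-0.15,3]
}}

```text
t: 19.0
tool_pos: [0.5867, -0.0041, 0.1206]
orientation: [0.553, 3.08, -0.001]
force: [-2.6, 1.6, 11.4]
opening: 0.0454
```

```bash
python3 st.py; python3 -c "
from lug import *
an('w13')"
```

```text
t 19.0 tcp [ 0.5867 -0.0041  0.1206] level-rot [0.0027 0.0123 0.    ] jaw 69.64 open 0.0454 F [-2.6  1.6 11.4] T [0.52 0.76 0.14] q [-0.09  0.15  1.65 -0.    1.33 -1.31] dq 1.237
t 19.0 tcp [ 0.5867 -0.0041  0.1206] rv [ 5.5290e-01  3.0798e+00 -7.0000e-04] q [-0.093  0.149  1.65  -0.002  1.33  -1.308] F [-2.6  1.6 11.4]
wing 879 [0.5823 0.0018 0.1735] ((584.4193115234375, -0.5884008407592773), (7.756654739379883, 23.66650390625), 19.281103134155273)
lug 168 196 [ 5.636e-01 -1.000e-04  8.540e-02] ((566.3096923828125, 0.6998462677001953), (28.404035568237305, 15.33413028717041), 56.62020492553711) [0.081  0.0889]
body 674 [ 0.5856 -0.0045] r 0.0233
body r=23: [ 0.5853 -0.0044] rms 0.0003
tcp [ 0.5867 -0.0041  0.1206]
```

Call:
{"method": "apply_moves", "body": {
  "commands": [-0.05,-0.03,-0.3,0.003,0.012,-0.13,3,-0.05,-0.02,-0.3,0,0.005,-0.13,3,-0.05,0,-0.3,0,0.005,-0.06,3,-0.05,0,-0.3,0,0.005,-0.04,3]
}}

```text
t: 19.55
tool_pos: [0.5866, -0.0039, 0.1189]
orientation: [-1.123, -2.924, 0.006]
force: [-11.7, 1.5, 22.2]
opening: 0.0453
```

```bash
python3 st.py; python3 -c "
from lug import *
an('w14')"
```

```text
t 19.55 tcp [ 0.5866 -0.0039  0.1189] level-rot [-0.   -0.01 -0.  ] jaw 47.98 open 0.0453 F [-11.7   1.5  22.2] T [0.15 2.38 0.81] q [-0.09  0.17  1.63 -0.    1.35 -0.93] dq 0.329
t 19.55 tcp [ 0.5866 -0.0039  0.1189] rv [-1.1232 -2.9239  0.0056] q [-9.300e-02  1.720e-01  1.627e+00 -1.000e-03  1.352e+00 -9.310e-01] F [-11.7   1.5  22.2]
wing 893 [0.5859 0.003  0.172 ] ((587.024658203125, -0.34578514099121094), (24.24906349182129, 7.7820000648498535), 89.39676666259766)
lug 168 206 [ 0.5593 -0.0016  0.0823] ((558.1234130859375, -1.8500185012817383), (23.888744354248047, 13.508943557739258), 87.16545104980469) [0.0786 0.0873]
body 650 [ 0.5852 -0.0035] r 0.0232
body r=23: [ 0.5851 -0.0033] rms 0.0003
tcp [ 0.5866 -0.0039  0.1189]
```

Call:
{"method": "apply_moves", "body": {
  "commands": [-0.1,0,-0.3,0,-0.008,-0.04,3,-0.1,0,-0.3,0,-0.004,-0.04,3,-0.05,0,-0.35,0,0,-0.03,3]
}}

```text
t: 19.98
tool_pos: [0.5849, -0.003, 0.1187]
orientation: [1.285, 2.861, 0.002]
force: [-12.3, 1.6, 26.3]
opening: 0.0457
```

```bash
python3 st.py; python3 -c "
from lug import *
an('w15')"
```

```text
t 19.98 tcp [ 0.5849 -0.003   0.1187] level-rot [0.0005 0.0049 0.    ] jaw 41.62 open 0.0457 F [-12.3   1.6  26.3] T [-0.21  2.73  0.62] q [-0.09  0.15  1.65 -0.    1.33 -0.82] dq 0.241
t 19.98 tcp [ 0.5849 -0.003   0.1187] rv [1.2853e+00 2.8615e+00 2.4000e-03] q [-0.093  0.153  1.649 -0.     1.335 -0.819] F [-12.3   1.6  26.3]
wing 772 [0.5847 0.0044 0.1719] ((585.5266723632812, 1.8192453384399414), (19.938819885253906, 7.563762187957764), 85.45631408691406)
lug 168 215 [ 0.5584 -0.002   0.0816] ((557.6832275390625, -2.4788923263549805), (22.934297561645508, 12.93179702758789), 89.6144027709961) [0.0783 0.0868]
body 660 [ 0.5846 -0.0035] r 0.0234
body r=23: [ 0.5844 -0.0032] rms 0.0003
tcp [ 0.5849 -0.003   0.1187]
```

Call:
{"method": "apply_moves", "body": {
  "commands": [-0.15,-0.05,-0.3,0,0.003,-0.015,3,-0.15,-0.05,-0.3,0,0.003,-0.015,3]
}}

```text
t: 20.27
tool_pos: [0.5841, -0.0026, 0.1188]
orientation: [1.327, 2.843, 0.003]
force: [-4.7, 3.3, 15.9]
opening: 0.0456
```

```bash
python3 st.py; python3 - <<'E'
from lug import *
an('w16')
s=read_state(); print(s["force"].round(1),s["tool_pos"].round(4))
sc,_=read_camera("scene"); to,_=read_camera("top"); im=cv2.imread("pics/w16.png")
a=pix("scene",[.584,-.004,.11])[0].astype(int)
cv2.imwrite("pics/fin.png",np.vstack([np.hstack([cv2.resize(sc[a[1]-45:a[1]+45,a[0]-60:a[0]+60],(400,300)),cv2.resize(im,(400,300))]),np.hstack([cv2.resize(to[150:350,120:480],(400,300)),cv2.resize(sc,(400,300))])]))
E
```

```text
t 20.27 tcp [ 0.5841 -0.0026  0.1188] level-rot [-0.0001  0.0049  0.    ] jaw 39.97 open 0.0456 F [-4.7  3.3 15.9] T [0.27 0.98 1.09] q [-0.09  0.15  1.65  0.    1.33 -0.79] dq 0.107
t 20.27 tcp [ 0.5841 -0.0026  0.1188] rv [1.3266 2.8429 0.0034] q [-9.300e-02  1.510e-01  1.651e+00  1.000e-03  1.335e+00 -7.900e-01] F [-4.7  3.3 15.9]
wing 736 [0.5842 0.0048 0.1719] ((585.184814453125, 2.0058584213256836), (19.861698150634766, 7.480405330657959), 88.02054595947266)
lug 168 129 [ 0.5562 -0.003   0.0808] ((557.3956298828125, 0.3213777542114258), (17.026113510131836, 9.435989379882812), 77.16239166259766) [0.0785 0.0866]
body 654 [ 0.5846 -0.0039] r 0.0237
body r=23: [ 0.5842 -0.0032] rms 0.0004
tcp [ 0.5841 -0.0026  0.1188]
[-5.6  4.2 17.3] [ 0.5842 -0.0026  0.1188]
```

View pics/fin.png

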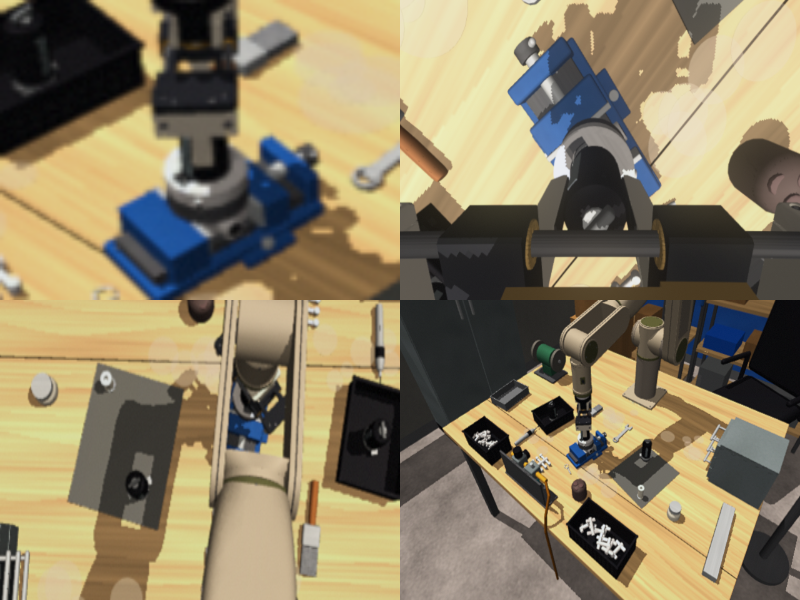

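Call:
{"method": "apply_moves", "body": {
  "commands": [-0.1,-0.05,-0.4,0,0.003,-0.01,3,-0.1,-0.05,-0.4,0,0.003,-0.01,3]
}}

```text
t: 20.68
tool_pos: [0.5842, -0.0023, 0.1187]
orientation: [1.35, 2.832, 0.003]
force: [-13.3, 3.3, 26.4]
opening: 0.0455
```

```bash
python3 st.py; python3 - <<'E'
from lug import *
for i in range(4): look("z")
an('w17')
E
python3 st.py
```

```text
t 20.68 tcp [ 0.5842 -0.0023  0.1187] level-rot [-0.0001  0.0044  0.    ] jaw 39.04 open 0.0455 F [-13.3   3.3  26.4] T [0.08 2.43 0.95] q [-0.09  0.15  1.65  0.    1.34 -0.77] dq 0.066
t 20.68 tcp [ 0.5842 -0.0023  0.1187] rv [1.3499 2.8325 0.0031] q [-9.200e-02  1.520e-01  1.650e+00  1.000e-03  1.335e+00 -7.730e-01] F [-13.3   3.3  26.4]
t 20.73 tcp [ 0.5842 -0.0023  0.1187] rv [1.3508 2.8322 0.0032] q [-9.200e-02  1.520e-01  1.650e+00  1.000e-03  1.335e+00 -7.730e-01] F [-12.7   4.1  26.5]
t 20.77 tcp [ 0.5842 -0.0023  0.1187] rv [1.3504 2.8324 0.0033] q [-9.200e-02  1.520e-01  1.650e+00  1.000e-03  1.335e+00 -7.730e-01] F [-11.6   4.2  25.8]
t 20.82 tcp [ 0.5841 -0.0023  0.1187] rv [1.3502 2.8325 0.0033] q [-9.200e-02  1.520e-01  1.650e+00  1.000e-03  1.335e+00 -7.730e-01] F [-12.2   4.2  25. ]
t 20.88 tcp [ 0.5842 -0.0023  0.1187] rv [1.3502 2.8325 0.0034] q [-9.200e-02  1.520e-01  1.650e+00  1.000e-03  1.335e+00 -7.730e-01] F [-12.2   3.3  26.3]
wing 710 [0.5847 0.005  0.1719] ((585.5374145507812, 2.366544723510742), (19.0087947845459, 7.670237064361572), 89.1417007446289)
lug 168 129 [ 0.5565 -0.0026  0.0805] ((558.8529663085938, -1.0328235626220703), (19.024032592773438, 12.30848217010498), 76.20462036132812) [0.0784 0.0863]
body 666 [ 0.5846 -0.0037] r 0.0235
body r=23: [ 0.5844 -0.0033] rms 0.0004
tcp [ 0.5842 -0.0023  0.1187]
t 20.93 tcp [ 0.5841 -0.0023  0.1187] level-rot [-0.0004  0.0043  0.    ] jaw 39.03 open 0.0456 F [-12.2   4.   26.2] T [0.3  2.42 0.54] q [-0.09  0.15  1.65  0.    1.34 -0.77] dq 0.002
```

```bash
python3 -c "
from plant import *
print(close_job())"
```

```text
the job is handed in; nothing more can be done
None
```

The bowl with one lug is standing in the scrap basket, and a sound bowl is fitted to the filter head. The job was handed in at about 21 s with the arm still holding that bowl down at its stop. The interface gives no verdict.

- **Scrap bowl:** It stood furthest left on the mat. The camera views showed only one lug on it and both lugs on the other two. After release, the top camera showed it upright in the basket.
- **Fit:** The bowl's lugs went into the slots with almost no force. It then went down against the spring and turned clockwise to the stop. Turning harder at the end only made the gripper slip round the bowl, with about 0.5–1 N m at the wrist.
- **Last checks, pressed home:** The press held steady at 26 N. Raising it from about 16 N to 26 N moved the bowl no further, so it is resting on the chamber floor. The computed depth is about 26.7 mm against the 26 mm given, and the bowl did not slip in the gripper up or down.
- **Last checks, turn angle:** The last readings put the turn at 78 to 82 degrees against 80. They scatter by about 2 degrees, so the felt stop is the better evidence.
- **Disagreement:** A sideways force of about 12 N remains on the bowl, which sits about 1 mm off the head's measured centre. The bore clearance is 1.2 mm.
- **Everything else:** The last pictures show the other sound bowl and the spare element still on the mat, and nothing else looked moved. I did not measure those positions again.

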